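# Charge the wax melter

## Robot

A 6-joint arm with a two-finger parallel gripper is mounted at the origin on the work surface. World frame = base frame: x ahead of the robot, y to its left, z up, the work surface at z = 0. Lengths are in m, angles in rad, forces in N, time in s.
With the tool pointing down it reaches from about 0.35 to 0.925 m from the base axis. Payload 6.4 kg.
Tool frame: the origin (TCP) lies midway between the tips of the shut fingers; the grasp point (between the pads) lies 19 mm behind it; z points along the fingers, y is the line along which they close (so a half turn about z gives the same grasp; the last joint's range is limited). The gripper opens to 94 mm and grips with 3 to 60 N. Pads are 16 mm wide; open, the fingers measure 119 mm over their backs; the gripper's body (75 mm by 177 mm) begins 78 mm behind the grasp point.
Start: joints at [-1.402, 0.245, 1.558, -0, 1.339, -0.174], TCP at [0.218, -0.612, 0.205] pointing down, gripper open.
Joint ranges: [-3.13, 3.13], [-1.02, 2.26], [0.13, 2.54], [-0.95, 4.09], [0.21, 2.88], [-2.74, 2.74]. Speed limits (rad/s): [2.57, 2.57, 3.14, 3.14, 3.14, 3.14].

## Interface

Orientations are given as a 3x3 rotation matrix whose columns are the frame's x, y, z axes.
In Python, from rig import r gives the robot as it stands. Calls block until the motion is done:
- r.reach(position, orientation): joint-space move of the TCP to a pose.
- r.move_l(position, orientation=None, rate=0.15, threshold=None): straight line of the TCP; orientation=None keeps the orientation; rate is the mean speed in m/s. With threshold (N) it stops when the force on the tool has changed by that much, and returns True; else False.
- r.move_j(angles): joint-space move.
- r.command_gripper(opening, newtons=None): opening from 0.0 (shut) to 1.0 (fully open); newtons is the grip in N (None keeps the last); returns when the fingers have stopped.
- r.hold(seconds).
- r.ik(position, orientation): joint angles nearest the present ones, or None.
- r.sense(): the state.
- r.read_camera(name): name is "side" or "top"; returns the picture (480x640x3 uint8, red, green, blue); there is no depth.
- r.camera_model(name): a dict with "fx", "fy", "cx", "cy" (pixels), "R" (3x3) and "t" (3): a world point X has camera coordinates R X + t. Camera axes: x right, y down, z forward; pixel columns grow to the right and rows downward; lengths in m; the calibration is good to about 2 mm. A picture is of the moment at which its call begins. camera_model takes no time and is no camera call.
A pose or a line that the arm cannot do raises r.IKError and nothing moves.
- r.finish_job(): hands the job in; it is judged then, once.
The state is a dict: "time_s": time; "qpos": joint angles; "joint_velocities": joint speeds; "joint_torque": joint torques, N m; "position": TCP position; "tool_rot": TCP orientation; "wrist_force": force on the tool from outside, world axes, zero at the start; "torque": the same for the moment, N m; "grip_width": opening from 0.0 (shut) to 1.0 (fully open); "gripper_force": force on a finger pad.
Only numpy, scipy, OpenCV 4.12 (cv2) and the standard library are available. Lean on these libraries where they do the work, as an engineer would, in place of code of your own. Each camera call takes 0.05 s, during which the arm holds its last target. There are 200 camera calls.

## Task

Charge the cold wax melter for the day's casting: slide its catch back, open the lid until it stands up by itself, and use the scoop to move every lump of wax from the stock tray into the melter's tank. Take no lump out of the tray with the fingers; only one that has been spilt on the bench may be picked up by hand and put in the tank. Then lay the scoop flat, right way up, inside the emptied tray, close the lid fully and slide the catch fully home over it; leave the other tools on the bench where they are.

Things in the scene. Friction and masses are not known exactly. Their poses are not given: they have to be found in the camera images.
- melter: grey square wax melter, fixed, 210 x 210 mm, rim 145 mm above the bench. Origin: centre of its underside; z up; front panel (dial, tap) at its -x, lid hinge along its +y side, catch on its -y side. Tank inside 152 x 152 mm, upright walls 28 mm thick, floor 52 mm above the bench. The catch's bracket, 50 mm wide, stands out at -y from 105 to 150 mm off the centre, its top 163 mm up
- tank_mouth (a point): centre of the tank's opening, at rim height (145 mm above the bench); axes as the melter
- lid (a joint): hinge of the steel lid (0.5 kg, 204 x 204 x 17 mm): 0 closed, 1.57 upright, stop at 1.85. Stiff hinge: the lid stays where it is left at any angle; about 6 N up at the handle opens it. The axis is parallel to the melter's x; the free edge is at -y when closed and swings up and over to +y. With the catch home the lid cannot be lifted
- lid_hinge (a point): on the hinge axis: 102 mm towards the melter's +y from its centre, 145 mm above the bench. Its axes turn with the lid (-y from the hinge towards the free edge, z out of the lid's outer face)
- lid_handle (a point): middle of the black bar handle near the lid's free edge: bar 14 mm thick, 104 mm long along the melter's x; 186 mm from the hinge along the lid, 52 mm above the hinge plane, 35 mm above the lid's outer face; carried by two 10 mm posts 45 mm either side of the middle. Moves with the lid
- catch (a joint): slide catch (flat steel bolt with upright knob) on the melter's -y side: 0 fully home, its tongue 17 mm over the lid's edge; grows as it is drawn towards the melter's -y, stop at 0.028 m; the lid is free from 0.018. Friction about 2 N, stays where left. Slid home while the lid is open it keeps the lid from shutting
- catch_knob (a point): centre of the catch's upright black knob: a cylinder 16 mm in diameter and 34 mm tall, this point is 17 mm below its top and 26 mm above the bracket; moves with the catch. The bolt below it is 24 mm wide, its top 9 mm above the bracket. Nothing else stands within 35 mm of the knob at this height
- tray: aluminium stock tray, open on top, fixed, 102 (x) x 280 (y) mm outside, walls and floor 4 mm thick: 94 x 272 mm inside. Its -y end is 36 mm high, the sides rise evenly to 60 mm at the +y end. Origin: centre of its underside; z up; long axis along its y. The lumps start within 160 mm of the inside of its +y end (the end next to the melter); the rest is clear for setting the scoop down
- scoop: loose hand scoop, 0.18 kg: steel pan, wooden handle. Origin: centre of the pan's underside; +x to the open nose; z up when it lies flat, steady on its pan. Pan 72 (x) x 80 (y) mm, floor 3 mm, thinning to 1 mm at the lip; sides 42 mm high, sloping down to the lip over the front 32 mm; back wall 44 mm high at x = -36 mm. Handle level, from x = -42 to -142 mm. Holds some four to six lumps
- scoop_grip (a point): grip point on the scoop's handle: 80 mm behind the origin, 57 mm above the pan's underside. The handle here is 16 mm thick (across, along the scoop's y), 26 mm tall, flat sided; axes as the scoop
- scoop_lip (a point): middle of the scoop's front lip, at its underside: 36 mm ahead of the origin; axes as the scoop
- wax1: lump of hard brown wax with bevelled edges, about 36 x 32 x 24 mm, 20 g, may be absent; origin at its centre. It starts to slide in the steel scoop when that is tipped about 14 to 19 degrees
- wax2: lump of hard brown wax with bevelled edges, about 36 x 32 x 24 mm, 20 g, may be absent; origin at its centre. It starts to slide in the steel scoop when that is tipped about 14 to 19 degrees
- wax3: lump of hard brown wax with bevelled edges, about 36 x 32 x 24 mm, 20 g, may be absent; origin at its centre. It starts to slide in the steel scoop when that is tipped about 14 to 19 degrees
- wax4: lump of hard brown wax with bevelled edges, about 36 x 32 x 24 mm, 20 g, may be absent; origin at its centre. It starts to slide in the steel scoop when that is tipped about 14 to 19 degrees
- wax5: lump of hard brown wax with bevelled edges, about 36 x 32 x 24 mm, 20 g, may be absent; origin at its centre. It starts to slide in the steel scoop when that is tipped about 14 to 19 degrees
- wax6: lump of hard brown wax with bevelled edges, about 36 x 32 x 24 mm, 20 g, may be absent; origin at its centre. It starts to slide in the steel scoop when that is tipped about 14 to 19 degrees
- wax7: lump of hard brown wax with bevelled edges, about 36 x 32 x 24 mm, 20 g, may be absent; origin at its centre. It starts to slide in the steel scoop when that is tipped about 14 to 19 degrees
- wax8: lump of hard brown wax with bevelled edges, about 36 x 32 x 24 mm, 20 g, may be absent; origin at its centre. It starts to slide in the steel scoop when that is tipped about 14 to 19 degrees
- level: bystander: blue spirit level, 160 x 22 x 42 mm, long axis along its x; origin: centre of its underside
- pot: bystander: small white plastic pot, 76 mm wide, 55 mm tall; origin: centre of its underside
- driver: bystander: yellow-handled screwdriver 190 mm long lying along its x; origin near its middle, underneath
There are look-alikes about, which are no part of the job. Leave any turquoise or yellow look-alike of the scoop alone.

How it is judged:
On the way, in this order (a step that is already met when the one before it is completed fails the run):
1. the catch is drawn back while the lid is still shut (value of joint catch above 0.02 m and value of joint lid below 0.06 rad), for 0.1 s.
2. the lid stands open (value of joint lid above 1.4 rad), for 0.2 s.
3. every lump lies in the tank (x of wax1 in the frame of melter between -0.08 and 0.08 m and y of wax1 in the frame of melter between -0.08 and 0.08 m and z of wax1 in the frame of melter between 0.045 and 0.135 m and x of wax2 in the frame of melter between -0.08 and 0.08 m and y of wax2 in the frame of melter between -0.08 and 0.08 m and z of wax2 in the frame of melter between 0.045 and 0.135 m and x of wax3 in the frame of melter between -0.08 and 0.08 m and y of wax3 in the frame of melter between -0.08 and 0.08 m and z of wax3 in the frame of melter between 0.045 and 0.135 m and x of wax4 in the frame of melter between -0.08 and 0.08 m and y of wax4 in the frame of melter between -0.08 and 0.08 m and z of wax4 in the frame of melter between 0.045 and 0.135 m and x of wax5 in the frame of melter between -0.08 and 0.08 m and y of wax5 in the frame of melter between -0.08 and 0.08 m and z of wax5 in the frame of melter between 0.045 and 0.135 m and x of wax6 in the frame of melter between -0.08 and 0.08 m and y of wax6 in the frame of melter between -0.08 and 0.08 m and z of wax6 in the frame of melter between 0.045 and 0.135 m and x of wax7 in the frame of melter between -0.08 and 0.08 m and y of wax7 in the frame of melter between -0.08 and 0.08 m and z of wax7 in the frame of melter between 0.045 and 0.135 m and x of wax8 in the frame of melter between -0.08 and 0.08 m and y of wax8 in the frame of melter between -0.08 and 0.08 m and z of wax8 in the frame of melter between 0.045 and 0.135 m), for 0.3 s.
At the end, for the whole second after the job is handed in: every lump present is inside the melter's tank, below the rim; the scoop lies flat, right way up and at rest with its pan inside the tray on the tray's floor (within 10 mm, tilt under 0.2 rad); the lid is shut (under 0.04 rad) and the catch is home (under 6 mm) (all of step 3 and x of scoop in the frame of tray between -0.05 and 0.05 m and y of scoop in the frame of tray between -0.138 and 0.138 m and z of scoop in the frame of tray between -0.002 and 0.014 m and x of scoop_lip in the frame of tray between -0.05 and 0.05 m and y of scoop_lip in the frame of tray between -0.138 and 0.138 m and z of scoop_lip in the frame of tray between -0.002 and 0.016 m and angle between scoop's own z axis and vertical below 0.2 rad and linear speed of scoop below 0.02 m/s and value of joint lid below 0.04 rad and value of joint catch below 0.006 m); the robot touches nothing.
It fails at once if a wax lump in the tray is gripped or pushed with the fingers (over 2 N) ((contact force between the fingers and wax1 above 2 N and x of wax1 in the frame of tray between -0.051 and 0.051 m and y of wax1 in the frame of tray between -0.14 and 0.14 m and z of wax1 in the frame of tray between 0 and 0.07 m) or (contact force between the fingers and wax2 above 2 N and x of wax2 in the frame of tray between -0.051 and 0.051 m and y of wax2 in the frame of tray between -0.14 and 0.14 m and z of wax2 in the frame of tray between 0 and 0.07 m) or (contact force between the fingers and wax3 above 2 N and x of wax3 in the frame of tray between -0.051 and 0.051 m and y of wax3 in the frame of tray between -0.14 and 0.14 m and z of wax3 in the frame of tray between 0 and 0.07 m) or (contact force between the fingers and wax4 above 2 N and x of wax4 in the frame of tray between -0.051 and 0.051 m and y of wax4 in the frame of tray between -0.14 and 0.14 m and z of wax4 in the frame of tray between 0 and 0.07 m) or (contact force between the fingers and wax5 above 2 N and x of wax5 in the frame of tray between -0.051 and 0.051 m and y of wax5 in the frame of tray between -0.14 and 0.14 m and z of wax5 in the frame of tray between 0 and 0.07 m) or (contact force between the fingers and wax6 above 2 N and x of wax6 in the frame of tray between -0.051 and 0.051 m and y of wax6 in the frame of tray between -0.14 and 0.14 m and z of wax6 in the frame of tray between 0 and 0.07 m) or (contact force between the fingers and wax7 above 2 N and x of wax7 in the frame of tray between -0.051 and 0.051 m and y of wax7 in the frame of tray between -0.14 and 0.14 m and z of wax7 in the frame of tray between 0 and 0.07 m) or (contact force between the fingers and wax8 above 2 N and x of wax8 in the frame of tray between -0.051 and 0.051 m and y of wax8 in the frame of tray between -0.14 and 0.14 m and z of wax8 in the frame of tray between 0 and 0.07 m)).
It fails at once if a bystander tool is moved more than 30 mm (distance of any of level, pot, driver from where it was at the start of the episode above 0.03 m).
Of wax1, wax2, wax3, wax4, wax5, wax6, wax7, wax8 only 5 to 8 are there at a start; the rules pass over those that are not, and their reading is None.
At some moment in a run one of scoop may be knocked a few centimetres aside while the robot is not near it.
It also fails if it takes over 208 s, if anything falls off the work surface, if the arm or the gripper's body presses on something with over 40 N, if the wrist force passes 120 N, or if a joint passes its speed limit or range.

## Working session

There is one attempt and no reset: what is moved stays moved. The work goes in short steps, each a Python script; the robot and the scene stay as the last script left them, time stands still between calls to the robot, and variables do not carry over. Pictures are saved under pics/ and viewed, at most 14 in all, crops included, and the job is handed in when it is done.

```bash
ls; mkdir -p pics; python3 - <<'E'
from rig import r
import cv2,numpy as np
np.set_printoptions(precision=4,suppress=True)
for n in("side","top"):
    im=r.read_camera(n); cv2.imwrite(f"pics/{n}0.png",im[...,::-1]); 
    m=r.camera_model(n); print(n,{k:np.array(v) for k,v in m.items()}); print(-np.array(m["R"]).T@np.array(m["t"]))
print(r.sense())
E
```

```text
pics
side {'fx': array(621.1755), 'fy': array(621.1755), 'cx': array(309.0535), 'cy': array(234.7414), 'R': array([[ 0.9827, -0.1853,  0.002 ],
       [-0.1429, -0.7649, -0.6281],
       [ 0.1179,  0.6169, -0.7781]]), 't': array([-0.5135,  0.1131,  1.559 ])}
[ 0.3369 -0.9705  1.2852]
top {'fx': array(608.3736), 'fy': array(608.3736), 'cx': array(317.4136), 'cy': array(245.4924), 'R': array([[-0.0035, -1.    , -0.0021],
       [-0.9923,  0.0037, -0.1241],
       [ 0.1241,  0.0017, -0.9923]]), 't': array([-0.0375,  0.5089,  1.904 ])}
[ 0.2686 -0.0426  1.9523]
{'time_s': 0.1, 'qpos': array([-1.4021,  0.2457,  1.5588,  0.    ,  1.3387, -0.1741]), 'joint_velocities': array([ 0.0001, -0.0013, -0.0015, -0.0012, -0.0004, -0.0005]), 'joint_torque': array([  0.0003, -41.6909, -31.5528,   0.0686,   0.0309,  -0.0001]), 'position': array([ 0.2184, -0.6117,  0.2045]), 'tool_rot': array([[ 0.9418,  0.3361, -0.0003],
       [ 0.3361, -0.9418,  0.0017],
       [ 0.0003, -0.0017, -1.    ]]), 'wrist_force': array([-0.5289, -0.4241, -0.0456]), 'torque': array([-0.0399,  0.0204,  0.0188]), 'gripper_force': 0.0, 'grip_width': 0.999473017930124}
```

View pics/side0.png

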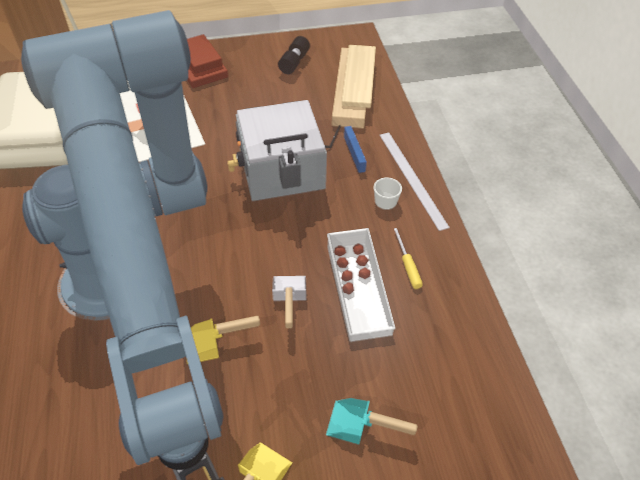

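View pics/top0.png

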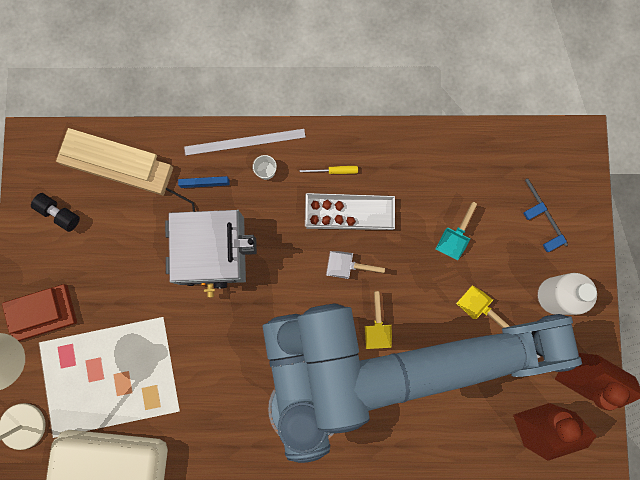

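The top view shows the melter at about (206,246), with tap down (-x), catch on the right (-y) and hinge on the left (+y). The tray is at (350,212) with 7 lumps at its left end.

There are four scoop-like things: steel grey (340,265), yellow (378,335), yellow (475,302) and turquoise (455,240). The grey steel one with the wooden handle fits the description. I'll confirm it in a crop.

```bash
python3 - <<'E'
import cv2,numpy as np
t=cv2.imread("pics/top0.png");s=cv2.imread("pics/side0.png")
def c(im,x,y,w,h,W,H): return cv2.resize(im[y:y+h,x:x+w],(W,H),interpolation=cv2.INTER_CUBIC)
a=np.hstack([c(t,295,185,110,100,400,364)[:300],c(t,160,205,100,75,400,300)])
b=np.hstack([c(s,260,225,140,125,400,357)[:300],c(s,225,95,110,83,400,300)])
cv2.imwrite("pics/crop1.png",np.vstack([a,b]))
E
```

```text
(no output)
```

View pics/crop1.png

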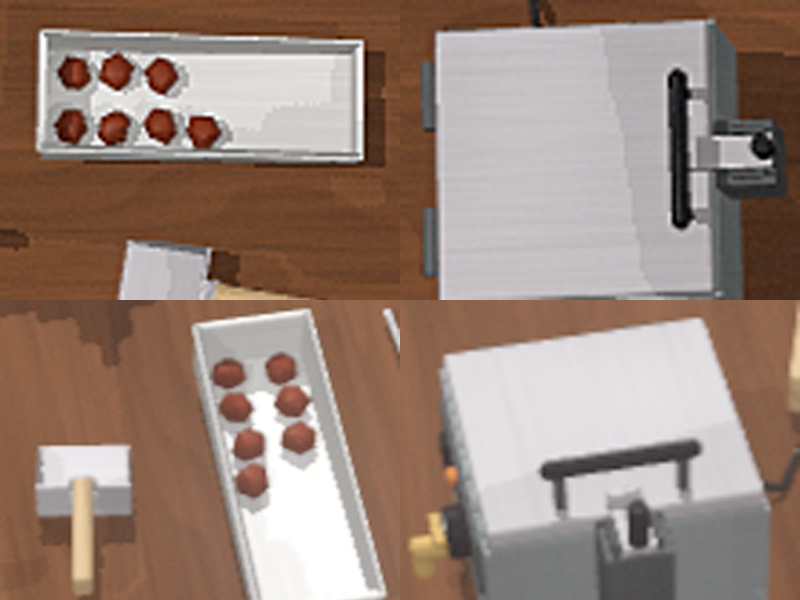

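The crop confirms the target is the grey steel scoop, with its pan at (340,265) and a wooden handle to the right, so its nose points to +y. There are 7 lumps in two rows. The knob is at about (250,241) and the handle bar at (230,225-260). Next I'll measure with masks and two views.

```bash
cat > h.py <<'E'
from rig import r
import cv2, numpy as np
np.set_printoptions(precision=4,suppress=True)
M={n:{k:np.array(v) for k,v in r.camera_model(n).items()} for n in("top","side")}
def ray(n,p):
    m=M[n]; d=m["R"].T@np.array([(p[0]-m["cx"])/m["fx"],(p[1]-m["cy"])/m["fy"],1.])
    return -m["R"].T@m["t"], d/np.linalg.norm(d)
def plane(n,p,z): o,d=ray(n,p); return o+d*(z-o[2])/d[2]
def tri(pt,ps):
    (a,u),(b,v)=ray("top",pt),ray("side",ps)
    s=np.linalg.lstsq(np.c_[u,-v],b-a,rcond=None)[0]; p,q=a+s[0]*u,b+s[1]*v
    return (p+q)/2, np.linalg.norm(p-q)
def proj(n,X): m=M[n]; c=m["R"]@X+m["t"]; return np.array([m["fx"]*c[0]/c[2]+m["cx"],m["fy"]*c[1]/c[2]+m["cy"]])
def blobs(im,lo,hi,box,amin=8):
    """HSV range inside box x0,y0,x1,y1 -> list of (area, centroid, minAreaRect, contour) in full pixels"""
    x0,y0,x1,y1=box; m=cv2.inRange(cv2.cvtColor(im,cv2.COLOR_RGB2HSV)[y0:y1,x0:x1],lo,hi)
    out=[]
    for c in cv2.findContours(m,cv2.RETR_EXTERNAL,cv2.CHAIN_APPROX_NONE,offset=(x0,y0))[0]:
        a=cv2.contourArea(c)
        if a>=amin:
            out.append((a,c[:,0].mean(0),cv2.minAreaRect(c),c))
    return sorted(out,key=lambda b:-b[0])
def look(): return {n:r.read_camera(n) for n in("top","side")}
def quad(c):
    h=cv2.convexHull(c); e=.01
    while True:
        q=cv2.approxPolyDP(h,e*cv2.arcLength(h,True),True)
        if len(q)<=4: return q[:,0]
        e*=1.3
E
python3 - <<'E'
from h import *
im={n:cv2.imread(f"pics/{n}0.png")[...,::-1].copy() for n in M}
K=((0,0,0),(180,255,55))
for n,b in(("top",(222,215,265,270)),("side",(255,125,320,170))):
    print(n,"black",[(a,c,[np.round(v,1) for v in rr]) for a,c,rr,_ in blobs(im[n],*K,b,5)][:5])
W=((0,0,120),(180,50,255))
for n,b in(("top",(300,185,402,237)),("side",(318,222,398,345))):
    q=blobs(im[n],*W,b,100); print(n,"tray",q[0][0],quad(q[0][3]).tolist())
for n,b in(("top",(320,245,358,285)),("side",(268,268,312,306))):
    q=blobs(im[n],*W,b,30); print(n,"pan",q[0][0],quad(q[0][3]).tolist())
for n,b in(("top",(350,255,395,280)),("side",(278,280,302,335))):
    q=blobs(im[n],(10,60,130),(28,160,255),b,20); print(n,"hnd",[(a,c,[np.round(v,1) for v in rr]) for a,c,rr,_ in q][:2])
for n,b in(("top",(305,190,395,232)),("side",(330,235,380,300))):
    q=blobs(im[n],(0,110,40),(12,255,220),b,10); print(n,"wax",[(a,c) for a,c,*_ in q])
q=blobs(im["top"],*W,(160,200,250,295),100)
print("lid",q[0][0],quad(q[0][3]).tolist())
q=blobs(im["side"],*W,(232,95,335,180),100); print("lid side",q[0][0],quad(q[0][3]).tolist())
E
```

```text
top black [(114.0, array([229.4375, 242.    ]), [array([229.9, 242. ]), array([38.1,  4.9]), np.float64(88.3)]), (72.0, array([249.1279, 246.6395]), [array([247. , 244.5]), array([16., 19.]), np.float64(0.0)])]
side black []
top tray 2909.0 [[305, 195], [394, 196], [394, 228], [307, 227]]
side tray 4946.0 [[368, 228], [394, 328], [350, 341], [327, 234]]
top pan 513.0 [[347, 278], [326, 274], [330, 251], [352, 253]]
side pan 663.5 [[305, 276], [305, 299], [273, 299], [274, 276]]
top hnd [(120.0, array([369.0152, 267.4848]), [array([369.1, 267.5]), array([30.6,  4.9]), np.float64(9.5)])]
side hnd [(421.0, array([285.9224, 312.2328]), [array([285., 311.]), array([46., 14.]), np.float64(90.0)]), (117.5, array([298.4561, 322.386 ]), [array([298., 322.]), array([24.,  6.]), np.float64(90.0)])]
top wax [(301.0, array([349.867 , 191.7447])), (112.5, array([348.5676, 230.2378])), (50.5, array([326.3478, 204.3043])), (48.0, array([350.125 , 220.6667])), (46.5, array([325.6957, 219.8261])), (46.5, array([338.6522, 219.2174])), (46.0, array([338.8636, 205.5455])), (45.5, array([314.0435, 219.2174])), (42.0, array([314.9091, 204.5   ]))]
side wax [(104.0, array([376.7206, 247.7647])), (65.0, array([361.5769, 260.0385])), (61.5, array([363.8519, 272.5926])), (60.5, array([342.12, 262.16])), (60.0, array([339.5   , 250.7692])), (57.5, array([358.12, 248.8 ])), (55.0, array([346.3929, 275.1071])), (50.0, array([347.875, 287.   ]))]
lid 4411.5 [[238, 210], [238, 276], [170, 281], [169, 213]]
lid side 5166.5 [[325, 179], [251, 179], [237, 110], [307, 100]]
```

```bash
python3 - <<'E'
from h import *
im={n:cv2.imread(f"pics/{n}0.png")[...,::-1].copy() for n in M}
for b in((258,130,314,149),(284,150,296,164)):
    q=blobs(im["side"],(0,0,0),(180,255,80),b,5)[:2]; print("side black",[(a,c,[np.round(v,1) for v in rr],x[:,0].min(0),x[:,0].max(0)) for a,c,rr,x in q])
q=blobs(im["top"],(0,0,0),(180,255,40),(244,233,258,250),3); print("knob top",[(a,c,x[:,0].min(0),x[:,0].max(0)) for a,c,_,x in q])
q=blobs(im["side"],(10,60,180),(28,160,255),(278,284,302,335),20); print("hnd side",[(a,c,x[:,0].min(0),x[:,0].max(0)) for a,c,_,x in q])
print("bar L",tri((229.4,223.5),(265.7,141.5)),"R? "); print("bar ends",tri((229.4,261),(265.7,141.5)),tri((229.6,223.5),(306.7,136)))
print("knob",tri((250.5,241.2),(290.3,153)))
print("tray +y+x,-y+x,-y-x,+y-x")
for a,b in(((305.4,193.2),(368,228)),((395.1,196.5),(394,328)),((395.1,229),(350,341)),((305.4,228.2),(327,234))): print(tri(a,b))
print("lid ( +y+x,-y+x,-y-x)")
for p in((169,213),(238,210),(238.5,280),(170,281)): print(plane("top",p,.162))
print("lid tri",tri((169.5,213),(307,100)),tri((170,281),(237,110)))
A=plane("top",(369.1-14.8,267.5-2.5),.07);B=plane("top",(369.1+15,267.5+2.5),.07); d=(A-B)/np.linalg.norm(A-B)
print("hnd",A,B,np.linalg.norm(A-B),"yaw",np.arctan2(d[1],d[0]),"tri mid",tri((369.1,267.5),(288,311)))
print("pan back/ front top z.042:",[plane("top",p,.04) for p in((347,278),(326,274),(330,251),(352,253))])
for p in((326.3,204.3),(350.1,220.7),(325.7,219.8),(338.6,219.2),(338.9,205.5),(314,219.2),(314.9,204.5)): print("wax",plane("top",p,.022))
E
```

```text
side black [(121.0, array([285.    , 139.1477]), [array([285.1, 139.4]), array([ 4.3, 42.7]), np.float64(81.4)], array([264, 135], dtype=int32), array([306, 144], dtype=int32))]
side black [(34.5, array([290.16, 157.44]), [array([290.5, 157.5]), array([9., 5.]), np.float64(90.0)], array([288, 153], dtype=int32), array([293, 162], dtype=int32))]
knob top [(19.0, array([250.375 , 241.0625]), array([248, 238], dtype=int32), array([253, 244], dtype=int32))]
hnd side [(194.5, array([288.2025, 305.2658]), array([285, 288], dtype=int32), array([291, 323], dtype=int32))]
bar L (array([0.4994, 0.2106, 0.212 ]), np.float64(0.10277945915965175)) R? 
bar ends (array([0.4468, 0.216 , 0.1952]), np.float64(0.005758688335068555)) (array([0.5555, 0.2169, 0.1956]), np.float64(0.002752576822349679))
knob (array([0.502 , 0.1544, 0.2032]), np.float64(0.0028208112339602382))
tray +y+x,-y+x,-y-x,+y-x
(array([ 0.6746, -0.002 ,  0.056 ]), np.float64(0.0026980386123409616))
(array([ 0.6661, -0.2888,  0.0382]), np.float64(0.001801911457238923))
(array([ 0.564 , -0.2898,  0.0135]), np.float64(0.0005292330731000
[... 193 characters left out ...]
d tri (array([0.5922, 0.4023, 0.1605]), np.float64(7.854415919219544e-05)) (array([0.391 , 0.3955, 0.1601]), np.float64(0.004365824651288538))
hnd [ 0.4425 -0.1538  0.07  ] [ 0.4266 -0.246   0.07  ] 0.09361085937074076 yaw 1.400053326761256 tri mid (array([ 0.4356, -0.2018,  0.0434]), np.float64(0.00260083942859378))
pan back/ front top z.042: [array([ 0.4043, -0.1321,  0.04  ]), array([ 0.4172, -0.0661,  0.04  ]), array([ 0.49  , -0.0792,  0.04  ]), array([ 0.4834, -0.1487,  0.04  ])]
wax [ 0.6438 -0.0685  0.022 ]
wax [ 0.5899 -0.1447  0.022 ]
wax [ 0.5931 -0.0663  0.022 ]
wax [ 0.5949 -0.1078  0.022 ]
wax [ 0.6397 -0.1091  0.022 ]
wax [ 0.5952 -0.0287  0.022 ]
wax [ 0.6433 -0.0317  0.022 ]
```

The tray, melter, knob and scoop all agree with the given sizes: bar at (0.501, 0.2165, 0.195), knob top at z 0.203, yaw of the melter about 0.025. Now the catch.

```bash
cat >> h.py <<'E'
def tool(c,z=(0,0,-1)):
    "orientation with closing line c and approach z, picking the sign of c whose wrist angle is nearer 0"
    c=np.array(c,float);c/=np.linalg.norm(c);z=np.array(z,float)/np.linalg.norm(z)
    return np.column_stack([np.cross(c,z),c,z])
def st(*a):
    s=r.sense(); print(*a,"t",round(s["time_s"],1),"p",s["position"],"F",s["wrist_force"],"g",round(s["grip_width"],3),round(s["gripper_force"],1),"q",s["qpos"])
PH=.025; MX=np.array([np.cos(PH),np.sin(PH),0]); MY=np.array([-np.sin(PH),np.cos(PH),0]); MC=np.array([.498,.300,0])
E
python3 - <<'E'
from h import *
for s in(1,-1):
    print(s,r.ik([.502,.1544,.28],tool(s*MX)),r.ik([.501,.2165,.28],tool(s*MY)),r.ik([.4365,-.188,.15],tool(s*np.array([np.sin(1.4),-np.cos(1.4),0]))))
R=tool(min((1,-1),key=lambda s:abs(r.ik([.502,.1544,.28],tool(s*MX))[5]))*MX)
K=np.array([.502,.1544,0])
r.command_gripper(.45)
r.reach(K+[0,0,.29],R); st()
r.move_l(K+[0,0,.184],rate=.15,threshold=8); st("down")
r.command_gripper(0,20); st("grip")
p=r.sense()["position"]
r.move_l(p-MY*.031,rate=.06,threshold=18); st("drawn")
r.command_gripper(.45); r.move_l(r.sense()["position"]+[0,0,.11]); st("up")
E
```

```text
1 [ 0.0823 -0.1062  1.7917 -0.      1.456   0.0573] [ 0.2001 -0.0549  1.7436 -0.      1.4529 -1.3957] [-0.6459 -0.1151  2.0423 -0.      1.2144 -0.4751]
-1 None [ 0.2001 -0.0549  1.7436 -0.      1.4529  1.7459] [-0.6459 -0.1151  2.0423 -0.      1.2144  2.6665]Traceback (most recent call last):
  File "<stdin>", line 4, in <module>
  File "<stdin>", line 4, in <lambda>
TypeError: 'NoneType' object is not subscriptable
```

```bash
python3 - <<'E'
from h import *
R=tool(MX); K=np.array([.502,.1544,0])
r.command_gripper(.45)
r.reach(K+[0,0,.29],R); st()
r.move_l(K+[0,0,.184],rate=.15,threshold=8); st("down")
r.command_gripper(0,20); st("grip")
p=r.sense()["position"]
r.move_l(p-MY*.031,rate=.06,threshold=18); st("drawn")
r.command_gripper(.45); r.move_l(r.sense()["position"]+[0,0,.11]); st("up")
im=r.read_camera("top"); cv2.imwrite("pics/t1.png",im[...,::-1])
q=blobs(im,(0,0,0),(180,255,40),(244,233,275,250),3); print("knob top",[(a,c,x[:,0].min(0),x[:,0].max(0)) for a,c,_,x in q])
E
```

```text
t 3.9 p [0.5022 0.1538 0.2899] F [0.7516 0.1079 1.1392] g 0.449 0.0 q [ 0.0812 -0.1113  1.7788 -0.0001  1.4743  0.0573]
down t 4.8 p [0.5027 0.1544 0.185 ] F [0.4706 0.1237 0.0166] g 0.449 0.0 q [ 0.0822 -0.0287  1.8933  0.      1.2753  0.0573]
grip t 5.3 p [0.5025 0.1544 0.1845] F [1.1389 0.3605 0.6483] g 0.165 20.0 q [ 0.0823 -0.0284  1.8941  0.      1.2746  0.0573]
drawn t 5.8 p [0.5035 0.1281 0.1844] F [1.2457 3.512  2.3762] g 0.16 20.0 q [ 0.0248 -0.0453  1.9106  0.0111  1.2746 -0.001 ]
up t 7.3 p [0.503  0.1286 0.2929] F [-0.43    0.1295  0.8558] g 0.448 0.0 q [ 0.0267 -0.1299  1.7904  0.0089  1.4807  0.002 ]
knob top [(12.0, array([251.5   , 238.4333]), array([244, 236], dtype=int32), array([259, 240], dtype=int32))]
```

```bash
cat >> h.py <<'E'
def bar(th):
    y=-.186*np.cos(th)+.052*np.sin(th); z=.186*np.sin(th)+.052*np.cos(th)
    return np.array([.501,.2165,0])+MY*(y+.186)+[0,0,.145+z-.019]
E
python3 - <<'E'
from h import *
R=tool(MY)
print([r.ik(bar(t),R) is not None for t in(0,.5,1,1.5,1.8)])
r.command_gripper(.4)
r.reach(bar(0)+[0,0,.1],R)
r.move_l(bar(0),threshold=8); st("down")
r.command_gripper(0,15); st("grip")
o=r.sense()["position"]-bar(0); o[2]=0; o*=.5
for i,t in enumerate(np.linspace(0,1.78,15)[1:]):
    hit=r.move_l(bar(t),rate=.12,threshold=40)
    if hit or i%4==3: st(round(t,2),hit)
    if hit: break
E
```

```text
[True, True, True, True, True]
down t 9.8 p [0.5017 0.2166 0.179 ] F [-0.2007 -0.5868  0.1289] g 0.399 0.0 q [ 0.2     0.0277  1.8483 -0.      1.2638 -1.3956]
grip t 10.3 p [0.5014 0.216  0.1787] F [-0.8665 -2.9357  3.3168] g 0.144 15.0 q [ 0.1997  0.0277  1.849  -0.0015  1.2642 -1.3958]
0.51 False t 11.7 p [0.4997 0.2632 0.2642] F [ -5.8719 -11.3598  11.979 ] g 0.144 14.9 q [ 0.2868  0.0033  1.715  -0.0052  1.4252 -1.308 ]
1.02 False t 13.1 p [0.4985 0.3496 0.3155] F [-2.4166 -2.7286 12.362 ] g 0.141 15.0 q [ 0.4256  0.0776  1.5467  0.0001  1.5123 -1.1709]
1.53 False t 14.6 p [0.4952 0.4475 0.3145] F [1.0528 4.7409 3.7728] g 0.145 15.0 q [ 0.5643  0.2194  1.3911  0.0024  1.5286 -1.0327]
```

```bash
python3 - <<'E'
from h import *
st("end")
r.command_gripper(.32); r.move_l(r.sense()["position"]+[0,0,.15],threshold=15); st("up")
r.move_l([.40,.0,.42],rate=.4) if r.ik([.40,.0,.42],r.sense()["tool_rot"]) is not None else None
r.reach([.35,-.35,.30],tool([np.sin(1.4),-np.cos(1.4),0]))
im=look(); 
for n in im: cv2.imwrite(f"pics/{n}2.png",im[n][...,::-1])
t=cv2.cvtColor(im["top"],cv2.COLOR_RGB2BGR);s=cv2.cvtColor(im["side"],cv2.COLOR_RGB2BGR)
a=cv2.resize(t[150:350,130:430],(780,520),interpolation=cv2.INTER_CUBIC)[:300]
b=cv2.resize(s[80:320,220:420],(650,780))[:300]
cv2.imwrite("pics/crop2.png",np.vstack([cv2.resize(t[180:290,140:410],(730,297),interpolation=cv2.INTER_CUBIC),cv2.resize(s[80:195,200:480],(730,300),interpolation=cv2.INTER_CUBIC)]))
st()
E
```

```text
end t 15.3 p [0.494  0.4927 0.2962] F [1.1566 3.8456 0.9597] g 0.144 15.0 q [ 0.6216  0.3005  1.3268  0.0012  1.5139 -0.9749]
up t 16.9 p [0.4939 0.4914 0.4456] F [0.9058 0.7757 0.0475] g 0.322 0.0 q [ 0.6206  0.2842  1.0847  0.      1.775  -0.9752]
t 19.8 p [ 0.3508 -0.3493  0.3007] F [-0.0546  0.0478 -0.2035] g 0.321 0.0 q [-1.0128 -0.1947  1.8334  0.0002  1.5017 -0.8443]
```

View pics/crop2.png

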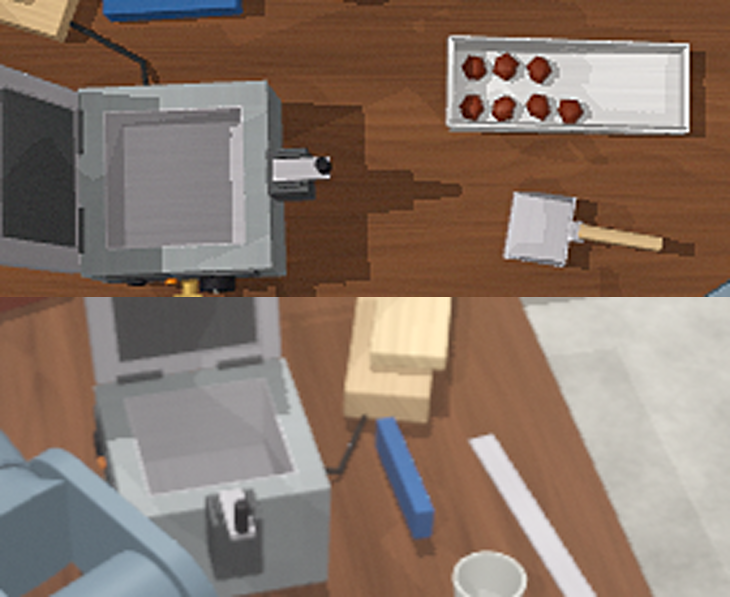

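The lid stands open at about 1.78 rad, the catch is drawn, and the scoop is unmoved at about (340,264) with its handle to the right. I'll refine the tray and scoop positions, then grasp the scoop.

```bash
cat >> h.py <<'E'
def scoop(im):
    "origin (x,y), yaw, handle centre height from the two views"
    q=blobs(im["top"],(10,60,130),(28,160,255),(335,250,400,285),20)[0]
    c,s,a=q[2]; b=cv2.boxPoints(q[2]); 
    d=b[1]-b[0] if np.linalg.norm(b[1]-b[0])>np.linalg.norm(b[2]-b[1]) else b[2]-b[1]
    d=d*np.sign(-d[0]); A,B=plane("top",np.array(c)+d/2,.07),plane("top",np.array(c)-d/2,.07)
    u=(A-B)/np.linalg.norm(A-B); mid=(A+B)/2
    return mid[:2]+.092*u[:2],np.arctan2(u[1],u[0]),np.linalg.norm(A-B),c
E
python3 - <<'E'
from h import *
im={n:cv2.imread(f"pics/{n}2.png")[...,::-1].copy() for n in M}
o,y,L,c=scoop(im); print("scoop",o,y,L,c)
q=blobs(im["side"],(10,60,180),(28,160,255),(270,280,310,335),20); print("hnd side",[(a,c,x[:,0].min(0),x[:,0].max(0)) for a,c,_,x in q])
if q:
    x=q[0][3][:,0]; far=x[x[:,1]>=x[:,1].max()-1].mean(0)
    # outer end of handle in both views
    d=np.array([np.cos(y),np.sin(y)]); e=proj("top",np.r_[o-.142*d,.07]); print("end",tri(e,far))
T=[plane("top",p,z) for p,z in(((305.7,193.3),.06),((395.2,195.9),.036),((394.8,230),.036),((305.7,228.1),.06))]
print(np.array(T)); print("ctr",np.mean(T,0))
for p in(((308.5,196),.06),((392.5,198),.036),((392.5,226.5),.036),((308.5,225),.06)): print("in",plane("top",*p))
print("tank inner", [plane("top",(140+u/2.704,180+v/2.7),.145) for u,v in((106,110),(243,108),(243,243),(104,248))])
E
```

```text
scoop [ 0.4501 -0.1088] 1.4011495968862344 0.0947323956122281 (369.0810852050781, 267.5135192871094)
hnd side [(185.0, array([288.1351, 306.4865]), array([285, 290], dtype=int32), array([291, 323], dtype=int32))]
end (array([ 0.4268, -0.2488,  0.0702]), np.float64(0.0014276491229189966))
[[ 0.6721 -0.0029  0.06  ]
 [ 0.6676 -0.2893  0.036 ]
 [ 0.557  -0.2859  0.036 ]
 [ 0.5605 -0.0028  0.06  ]]
ctr [ 0.6143 -0.1452  0.048 ]
in [ 0.6633 -0.0117  0.06  ]
in [ 0.6607 -0.2806  0.036 ]
in [ 0.5683 -0.2788  0.036 ]
in [ 0.5704 -0.0116  0.06  ]
tank inner [array([0.5713, 0.3763, 0.145 ]), array([0.573 , 0.2237, 0.145 ]), array([0.422 , 0.2216, 0.145 ]), array([0.417 , 0.3747, 0.145 ])]
```

```bash
cat >> h.py <<'E'
TC=np.array([.615,-.1455,0]); TP=-.012; TY=np.array([-np.sin(TP),np.cos(TP),0]); TX=np.array([np.cos(TP),np.sin(TP),0])
AL=np.radians(20)
def spose(yaw,th,al=None):
    "scoop axes for yaw and nose-up pitch, and the tool orientation holding it (leaning back by al)"
    al=AL if al is None else al
    d=np.array([np.cos(yaw),np.sin(yaw),0]); z=np.array([0,0,1.])
    X=d*np.cos(th)+z*np.sin(th); Z=-d*np.sin(th)+z*np.cos(th); S=np.column_stack([X,np.cross(Z,X),Z])
    tz=-Z*np.cos(al)+X*np.sin(al); return S,tool(-S[:,1],tz)
G=np.array([-.080,0,.057]); LIP=np.array([.036,0,0])
def tcp(p,yaw,th=0,ref=(0,0,0)):
    "TCP pose that puts scoop point ref (scoop frame) at p"
    S,R=spose(yaw,th); return np.asarray(p)+S@(G-np.array(ref))+.019*R[:,2],R
def sgo(p,yaw,th=0,ref=(0,0,0),**k): return r.move_l(*tcp(p,yaw,th,ref),**k)
def tr(x,y,z): return TC+TX*x+TY*y+[0,0,z]
YT=np.pi/2+TP
def mel(x,y,z): return MC+MX*x+MY*y+[0,0,z]
YM=np.pi/2+PH
E
python3 - <<'E'
from h import *
for a in(0,15,20,30):
    import h; h.AL=np.radians(a); out=[]
    for p,y,t,ref in((np.r_[.4501,-.1088,0],1.401,0,(0,0,0)),(tr(0,-.094,.1),YT,0,(0,0,0)),(tr(0,-.094,.004),YT,0,(0,0,0)),(tr(0,.1,.004),YT,0,(0,0,0)),(tr(0,.09,.02),YT,.4,(0,0,0)),(tr(0,.09,.22),YT,.4,(0,0,0)),(mel(0,-.06,.25),YM,.4,(0,0,0)),(mel(0,-.02,.145),YM,-.4,LIP),(mel(0,-.02,.14),YM,-.96,LIP),(mel(0,-.02,.14),YM,-1.1,LIP)):
        q=r.ik(*tcp(p,y,t,ref)); out.append(None if q is None else np.round(q,2))
    print(a,*out,sep="\n")
E
```

```text
0
[-0.65  0.07  2.1  -0.    0.97 -0.48]
[-0.64  0.4   1.49 -0.    1.25 -0.63]
[-0.64  0.51  1.53 -0.    1.1  -0.63]
[-0.38  0.38  1.71 -0.    1.05 -0.37]
[-0.56  0.51  1.61  0.36  1.25 -0.7 ]
[-0.56  0.28  1.52  0.34  1.56 -0.59]
[-0.14 -0.12  1.89  0.4   1.45 -0.23]
[ 0.34  0.08  1.74 -0.38  1.45  0.39]
[ 0.6   0.38  1.51 -0.79  1.81  0.61]
[ 0.64  0.47  1.46 -0.88  1.9   0.63]
15
[-0.77  0.13  2.05  0.24  1.12 -0.72]
[-0.72  0.48  1.4   0.2   1.44 -0.75]
[-0.72  0.59  1.44  0.21  1.29 -0.78]
[-0.48  0.43  1.67  0.25  1.18 -0.58]
[-0.63  0.61  1.54  0.53  1.43 -0.82]
[-0.63  0.36  1.48  0.53  1.7  -0.66]
[-0.26 -0.09  1.93  0.63  1.53 -0.38]
[ 0.23 -0.    1.8  -0.14  1.37  0.23]
[ 0.54  0.27  1.56 -0.6   1.68  0.56]
[ 0.6   0.36  1.5  -0.69  1.77  0.6 ]
20
[-0.8   0.16  2.03  0.3   1.18 -0.78]
[-0.74  0.51  1.37  0.26  1.5  -0.78]
[-0.74  0.62  1.4   0.26  1.36 -0.82]
[-0.51  0.45  1.65  0.32  1.23 -0.64]
[-0.66  0.65  1.52  0.58  1.5  -0.85]
[-0.66  0.39  1.47  0.59  1.75 -0.68]
[-0.29 -0.07  1.94  0.7   1.56 -0.43]
[ 0.19 -0.02  1.82 -0.05  1.36  0.17]
[ 0.52  0.23  1.58 -0.53  1.64  0.54]
[ 0.58  0.32  1.52 -0.63  1.73  0.59]
30
[-0.87  0.24  1.99  0.41  1.3  -0.89]
[-0.78  0.58  1.31  0.37  1.63 -0.82]
[-0.78  0.69  1.33  0.37  1.5  -0.87]
[-0.57  0.51  1.61  0.45  1.34 -0.73]
[-0.69  0.73  1.47  0.67  1.62 -0.89]
[-0.69  0.46  1.45  0.7   1.85 -0.7 ]
[-0.35 -0.02  1.96  0.84  1.63 -0.51]
[ 0.1  -0.06  1.85  0.13  1.34  0.05]
[ 0.46  0.16  1.62 -0.39  1.55  0.48]
[ 0.53  0.24  1.56 -0.5   1.64  0.55]
```

```bash
python3 - <<'E'
from h import *
im=look(); o,y,L,c=scoop(im); print(o,y,L)
p=np.r_[o,0]; P,R=tcp(p,y)
r.command_gripper(.42)
r.reach(P+[0,0,.09],R); hit=r.move_l(P,R,rate=.12,threshold=8); st("down",hit)
r.command_gripper(0,55); st("grip")
sgo(p+[0,0,.11],y,rate=.2); st("lift")
sgo(tr(0,-.095,.11),YT,rate=.25); 
sgo(tr(0,-.095,.02),YT,rate=.2)
f0=r.sense()["wrist_force"]
hit=sgo(tr(0,-.095,-.001),YT,rate=.03,threshold=4); st("floor",hit,f0)
im=look()
for n in im: cv2.imwrite(f"pics/{n}3.png",im[n][...,::-1])
cv2.imwrite("pics/crop3.png",cv2.cvtColor(np.hstack([cv2.resize(im["top"][170:250,290:420],(390,240)),cv2.resize(im["side"][210:370,300:420],(390,520))[:240]]) if 0 else cv2.resize(im["side"][205:365,290:450],(600,600),interpolation=cv2.INTER_CUBIC),cv2.COLOR_RGB2BGR))
E
```

```text
[ 0.4501 -0.1088] 1.4011495968862344 0.0947323956122281
down False t 22.2 p [ 0.4382 -0.1819  0.0399] F [-0.0058  0.172  -0.0929] g 0.424 0.0 q [-0.8049  0.1607  2.0311  0.3027  1.1776 -0.7841]
grip t 22.7 p [ 0.4379 -0.1815  0.0395] F [ 0.1631 -0.2409  1.6809] g 0.166 55.0 q [-0.8048  0.1611  2.0317  0.3027  1.1776 -0.7842]
lift t 23.4 p [ 0.4369 -0.1807  0.1478] F [-0.1645 -0.2882 -1.9025] g 0.166 55.0 q [-0.8047 -0.0184  1.9889  0.283   1.393  -0.7165]
floor True [ 0.3516 -0.5943 -1.809 ] t 25.6 p [ 0.6131 -0.3138  0.0434] F [-0.1483  0.971   3.5312] g 0.169 55.0 q [-0.7438  0.6233  1.3994  0.2641  1.3654 -0.818 ]
```

View pics/crop3.png

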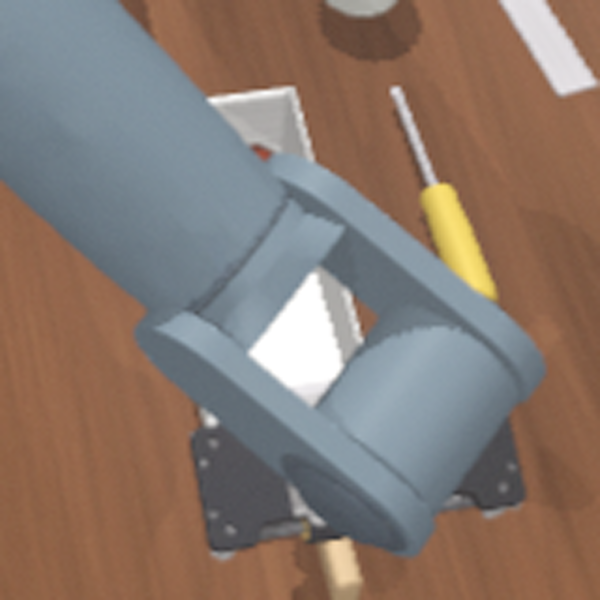

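The picture shows the arm hiding the tray, with the scoop handle sticking out over its -y end. Floor contact came at the expected height (TCP 0.0434 against 0.0431), so I'll push.

```bash
python3 - <<'E'
from h import *
sgo(tr(0,-.058,.0035),YT,-.012,LIP,rate=.05)
for y in(-.025,.0,.02,.04,.055,.07,.08):
    hit=sgo(tr(0,y,.0035),YT,-.012,LIP,rate=.08,threshold=14); st(y,hit)
    if hit: break
E
```

```text
-0.025 False t 26.5 p [ 0.6132 -0.2778  0.0437] F [-0.2958  0.7109  4.0802] g 0.163 55.0 q [-0.7027  0.5803  1.461   0.2668  1.331  -0.7853]
0.0 False t 26.9 p [ 0.6137 -0.2537  0.0437] F [1.1343 2.6277 3.6133] g 0.166 55.0 q [-0.6757  0.5559  1.4968  0.2741  1.3125 -0.764 ]
0.02 False t 27.4 p [ 0.6139 -0.2341  0.0438] F [0.0099 1.5959 3.1833] g 0.166 55.0 q [-0.653   0.5372  1.5239  0.2798  1.2984 -0.7463]
0.04 False t 27.8 p [ 0.6141 -0.2143  0.0438] F [1.3186 1.279  3.8425] g 0.166 55.0 q [-0.6295  0.5194  1.5496  0.2858  1.2849 -0.7277]
0.055 False t 28.1 p [ 0.6144 -0.1994  0.0439] F [1.5974 1.2531 3.9625] g 0.163 55.0 q [-0.6112  0.5066  1.5678  0.2903  1.2747 -0.7133]
0.07 False t 28.4 p [ 0.6146 -0.1845  0.0439] F [1.4163 0.851  3.9469] g 0.169 55.0 q [-0.5926  0.4944  1.5853  0.2949  1.265  -0.6984]
0.08 False t 28.7 p [ 0.6148 -0.1747  0.044 ] F [ 0.23   -0.2273  4.1408] g 0.167 55.0 q [-0.58    0.4865  1.5962  0.2976  1.2583 -0.6883]
```

```bash
python3 - <<'E'
from h import *
H=(-.036,0,0)
hit=sgo(tr(0,.006,.005),YT,.2,H,rate=.05,threshold=15); st("t1",hit)
hit=sgo(tr(0,.002,.007),YT,.42,H,rate=.05,threshold=15); st("t2",hit)
r.hold(.3)
hit=sgo(tr(0,-.005,.10),YT,.42,H,rate=.1,threshold=15); st("lift",hit)
sgo(tr(0,-.005,.24),YT,.42,H,rate=.2)
sgo(mel(0,-.12,.235),YM,.42,H,rate=.25); st("over")
im=look()
for n in im: cv2.imwrite(f"pics/{n}4.png",im[n][...,::-1])
cv2.imwrite("pics/crop4.png",cv2.cvtColor(np.hstack([cv2.resize(im["top"][170:270,190:410],(440,200)),np.zeros((200,0,3),np.uint8)]),cv2.COLOR_RGB2BGR))
a=cv2.resize(im["top"][180:280,180:400],(790,359),interpolation=cv2.INTER_CUBIC);b=cv2.resize(im["side"][90:350,220:400],(166,240))
c=cv2.resize(im["side"][90:200,230:400],(370,239),interpolation=cv2.INTER_CUBIC);d=cv2.resize(im["side"][220:345,310:400],(172,239),interpolation=cv2.INTER_CUBIC)
cv2.imwrite("pics/crop4.png",cv2.cvtColor(np.vstack([a,np.hstack([c,d,np.zeros((239,790-542,3),np.uint8)])]),cv2.COLOR_RGB2BGR))
E
```

```text
t1 False t 29.1 p [ 0.6136 -0.1851  0.0349] F [-0.2719 -0.8854  3.2934] g 0.164 55.0 q [-0.6584  0.5884  1.5219  0.4353  1.4028 -0.8004]
t2 False t 29.5 p [ 0.6136 -0.1942  0.0256] F [-0.4049  0.138  -2.752 ] g 0.167 55.0 q [-0.7218  0.7112  1.4333  0.553   1.5607 -0.8782]
lift False t 30.9 p [ 0.6139 -0.2003  0.1195] F [-0.2836  0.2595 -3.6913] g 0.17 55.0 q [-0.7288  0.5888  1.4218  0.5554  1.6799 -0.8136]
over t 33.3 p [0.5028 0.129  0.2554] F [-0.736  -0.0499 -2.7375] g 0.167 55.0 q [-0.3506 -0.054   1.9337  0.7041  1.5945 -0.4802]
```

View pics/crop4.png

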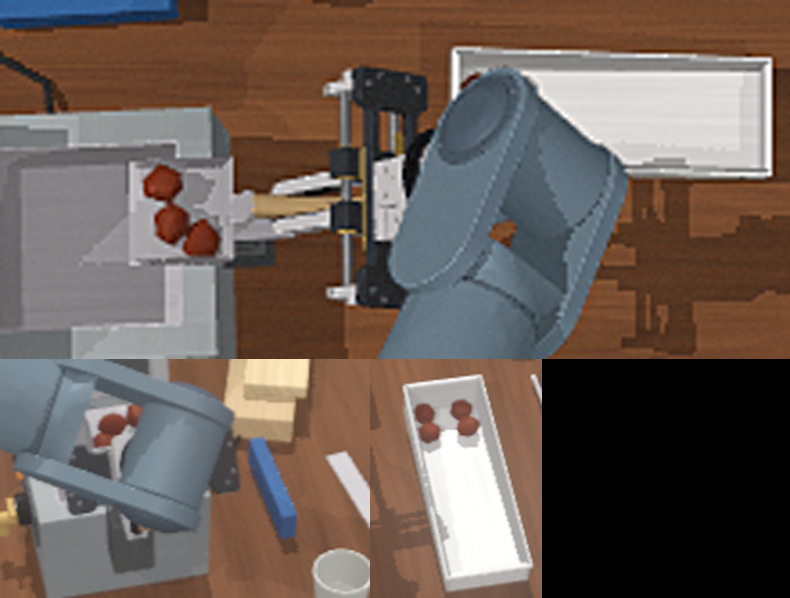

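Three lumps are in the scoop (crop (162,182), (172,222), (200,238)) and four remain at the tray's +y end. Now to pour.

```bash
cat >> h.py <<'E'
def pour():
    for y,z,t,rt in((-.04,.25,.3,.15),(-.035,.225,-.05,.12),(-.03,.18,-.4,.12),(-.025,.155,-.75,.15),(-.02,.150,-1.05,.15)):
        h_=sgo(mel(0,y,z),YM,t,LIP,rate=rt,threshold=20)
        if h_: st("hit",t); break
    r.hold(.5)
E
python3 - <<'E'
from h import *
pour(); st("poured")
im=look()
for n in im: cv2.imwrite(f"pics/{n}5.png",im[n][...,::-1])
for y,z,t in((-.03,.19,-.6),(-.04,.24,.1)): sgo(mel(0,y,z),YM,t,LIP,rate=.2)
sgo(tr(0,-.095,.24),YT,0,rate=.3); st()
im=look()
for n in im: cv2.imwrite(f"pics/{n}6.png",im[n][...,::-1])
a=cv2.resize(im["top"][180:280,150:400],(790,316),interpolation=cv2.INTER_CUBIC)
c=cv2.resize(im["side"][80:350,220:440],(230,282),interpolation=cv2.INTER_CUBIC);d=cv2.resize(im["side"][80:200,220:420],(470,282),interpolation=cv2.INTER_CUBIC)
cv2.imwrite("pics/crop6.png",cv2.cvtColor(np.vstack([a,np.hstack([c,d,np.zeros((282,90,3),np.uint8)])]),cv2.COLOR_RGB2BGR))
E
```

```text
poured t 36.1 p [0.4991 0.2592 0.2647] F [-0.1536  0.4358 -2.2013] g 0.164 55.0 q [ 0.5557  0.2773  1.5314 -0.5958  1.7081  0.5628]
t 39.4 p [ 0.613  -0.3131  0.2793] F [-0.5286  0.3869 -2.8361] g 0.167 55.0 q [-0.7427  0.4082  1.2514  0.2603  1.7157 -0.7243]
```

View pics/crop6.png

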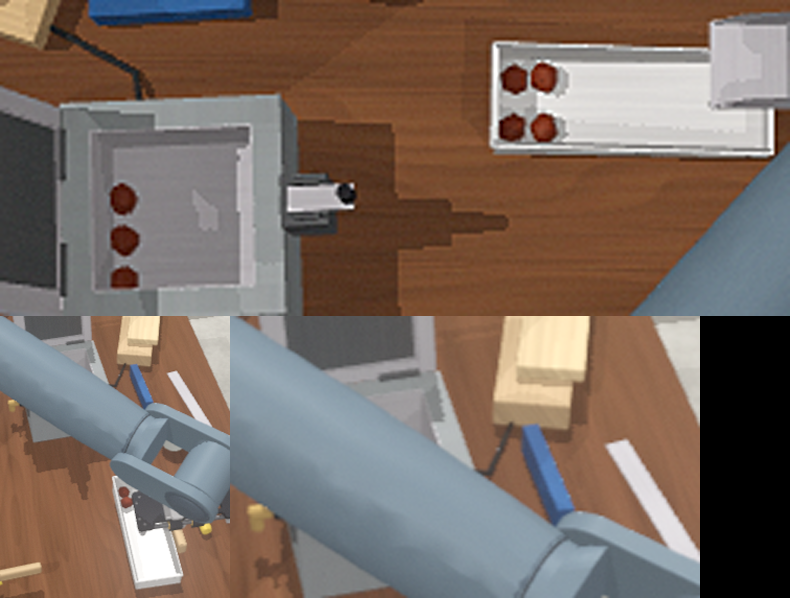

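Three lumps are in the tank, and four remain in a 2x2 block at the tray's +y end (crop (512,77), (545,77), (510,127), (543,127)). Second pass.

```bash
python3 - <<'E'
from h import *
sgo(tr(0,-.075,.02),YT,0,rate=.25)
hit=sgo(tr(0,-.075,-.002),YT,0,rate=.03,threshold=4); st("floor",hit)
sgo(tr(0,-.038,.0035),YT,-.012,LIP,rate=.05)
for y in(.03,.06,.08,.1,.11,.118,.125,.131,.136):
    hit=sgo(tr(0,y,.0035),YT,-.012,LIP,rate=.09 if y<.1 else .05,threshold=14); st(y,hit)
    if hit: break
E
```

```text
floor True t 41.1 p [ 0.6132 -0.2937  0.044 ] F [0.2291 0.8099 4.6306] g 0.166 55.0 q [-0.7232  0.6008  1.4322  0.2705  1.3512 -0.8022]
0.03 False t 42.2 p [ 0.6146 -0.224   0.0447] F [0.6709 1.0848 5.0642] g 0.167 55.0 q [-0.6409  0.5271  1.5365  0.2836  1.2921 -0.7367]
0.06 False t 42.7 p [ 0.6149 -0.1936  0.0446] F [0.9054 1.649  4.5285] g 0.165 55.0 q [-0.6042  0.5016  1.5737  0.2936  1.2724 -0.708 ]
0.08 False t 43.1 p [ 0.6152 -0.1736  0.0446] F [2.1814 2.0596 4.4995] g 0.162 55.0 q [-0.579   0.4858  1.5962  0.2999  1.2593 -0.6879]
0.1 False t 43.6 p [ 0.6157 -0.1547  0.0449] F [ 1.834  -1.3946  6.2946] g 0.17 55.0 q [-0.5539  0.4709  1.6165  0.3049  1.2461 -0.6673]
0.11 False t 44.0 p [ 0.6159 -0.1446  0.0449] F [ 0.3165 -0.5736  5.3998] g 0.169 55.0 q [-0.5406  0.4639  1.6264  0.3081  1.2397 -0.6565]
0.118 False t 44.3 p [ 0.6161 -0.1369  0.045 ] F [ 0.9294 -0.2882  5.8329] g 0.167 55.0 q [-0.53    0.4584  1.6338  0.3104  1.2345 -0.6479]
0.125 False t 44.6 p [ 0.6162 -0.1299  0.0449] F [ 0.5613 -1.651   6.3005] g 0.167 55.0 q [-0.5206  0.4538  1.6403  0.3126  1.2302 -0.6402]
0.131 False t 44.8 p [ 0.6163 -0.1239  0.0449] F [ 1.4748 -1.073   5.6972] g 0.169 55.0 q [-0.5124  0.45    1.6456  0.3145  1.2265 -0.6335]
0.136 False t 45.1 p [ 0.6164 -0.119   0.045 ] F [ 1.5081 -1.0508  5.7749] g 0.164 55.0 q [-0.5056  0.4468  1.6499  0.3159  1.2235 -0.6279]
```

```bash
python3 - <<'E'
from h import *
for y in (.139,.142):
    hit=sgo(tr(0,y,.0035),YT,-.012,LIP,rate=.03,threshold=8); st("wall",y,hit)
    if hit: break
H=(-.036,0,0); Y=y-.073
for t,z in((.15,.0045),(.3,.006),(.48,.008)):
    hit=sgo(tr(0,Y-.004*(t>.2),z),YT,t,H,rate=.05,threshold=15); st(t,hit)
r.hold(.3)
sgo(tr(0,Y-.012,.10),YT,.48,H,rate=.1,threshold=15)
sgo(tr(0,Y-.03,.24),YT,.48,H,rate=.2)
sgo(mel(0,-.12,.235),YM,.45,H,rate=.25); st("over")
im=look()
a=cv2.resize(im["top"][180:280,180:400],(790,359),interpolation=cv2.INTER_CUBIC)
d=cv2.resize(im["side"][220:345,310:400],(172,239),interpolation=cv2.INTER_CUBIC)
cv2.imwrite("pics/crop7.png",cv2.cvtColor(np.vstack([a,np.hstack([d,np.zeros((239,790-172,3),np.uint8)])]),cv2.COLOR_RGB2BGR))
E
```

```text
wall 0.139 False t 45.3 p [ 0.6165 -0.1178  0.0454] F [-0.9418 -5.1188  8.7438] g 0.167 55.0 q [-0.5027  0.4445  1.6515  0.3138  1.2213 -0.6246]
wall 0.142 False t 45.6 p [ 0.6167 -0.1174  0.0461] F [ -3.2999 -12.2648  10.6851] g 0.165 55.0 q [-0.5003  0.442   1.6526  0.3103  1.2187 -0.6213]
0.15 True t 45.8 p [ 0.6165 -0.1215  0.04  ] F [-0.0366 -0.3365  1.0016] g 0.17 55.0 q [-0.5515  0.4956  1.6206  0.4082  1.2938 -0.7059]
0.3 False t 46.2 p [ 0.6149 -0.1284  0.0317] F [-0.0932 -1.5566  1.9026] g 0.171 55.0 q [-0.6177  0.5885  1.5637  0.5253  1.4198 -0.8015]
0.48 False t 46.6 p [ 0.6152 -0.1314  0.0249] F [0.6279 1.0407 1.4301] g 0.163 55.0 q [-0.6652  0.6861  1.5039  0.6248  1.5435 -0.8672]
over t 50.2 p [0.5028 0.1284 0.2539] F [-0.5842  0.6858 -2.7278] g 0.165 55.0 q [-0.3627 -0.0429  1.9374  0.7262  1.605  -0.4979]
```

View pics/crop7.png

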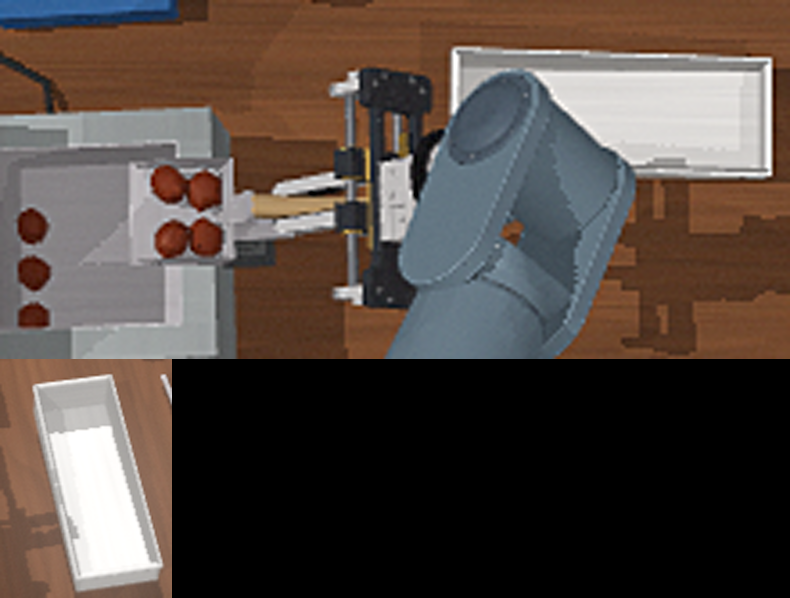

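All four remaining lumps are in the scoop and the tray is empty. I'll pour, then lay the scoop in the tray.

```bash
python3 - <<'E'
from h import *
pour(); st("poured")
for y,z,t in((-.03,.19,-.6),(-.04,.24,.1)): sgo(mel(0,y,z),YM,t,LIP,rate=.2)
sgo(tr(0,-.02,.2),YT,0,rate=.3)
sgo(tr(0,-.02,.02),YT,0,rate=.2)
hit=sgo(tr(0,-.02,.0005),YT,0,rate=.03,threshold=4); st("floor",hit)
r.command_gripper(.36); r.hold(.2); st("released")
R=r.sense()["tool_rot"]; p=r.sense()["position"]
r.move_l(p-R[:,2]*.06,rate=.1,threshold=6); 
r.move_l(p+[0,-.03,.22],rate=.25); st("away")
r.reach([.35,-.35,.30],tool([1,0,0]))
im=look()
for n in im: cv2.imwrite(f"pics/{n}8.png",im[n][...,::-1])
a=cv2.resize(im["top"][180:280,150:400],(790,316),interpolation=cv2.INTER_CUBIC)
c=cv2.resize(im["side"][220:345,310:420],(250,284),interpolation=cv2.INTER_CUBIC);d=cv2.resize(im["side"][80:200,220:420],(473,284),interpolation=cv2.INTER_CUBIC)
cv2.imwrite("pics/crop8.png",cv2.cvtColor(np.vstack([a,np.hstack([c,d,np.zeros((284,67,3),np.uint8)])]),cv2.COLOR_RGB2BGR))
E
```

```text
poured t 53.0 p [0.4991 0.2592 0.2647] F [-0.047  -0.0152 -1.1467] g 0.167 55.0 q [ 0.5557  0.2773  1.5315 -0.5958  1.708   0.5627]
floor True t 57.5 p [ 0.6143 -0.2389  0.0491] F [1.3095 0.8992 2.9914] g 0.163 55.0 q [-0.6623  0.5391  1.5122  0.287   1.3175 -0.754 ]
released t 58.2 p [ 0.6136 -0.2389  0.0482] F [-0.1099 -0.0839 -0.3688] g 0.36 0.0 q [-0.662   0.5394  1.5135  0.285   1.3161 -0.7539]
away t 59.7 p [ 0.6129 -0.2683  0.266 ] F [-0.0757  0.2509 -0.4983] g 0.359 0.0 q [-0.6955  0.3604  1.3369  0.2694  1.6703 -0.6867]
```

View pics/crop8.png

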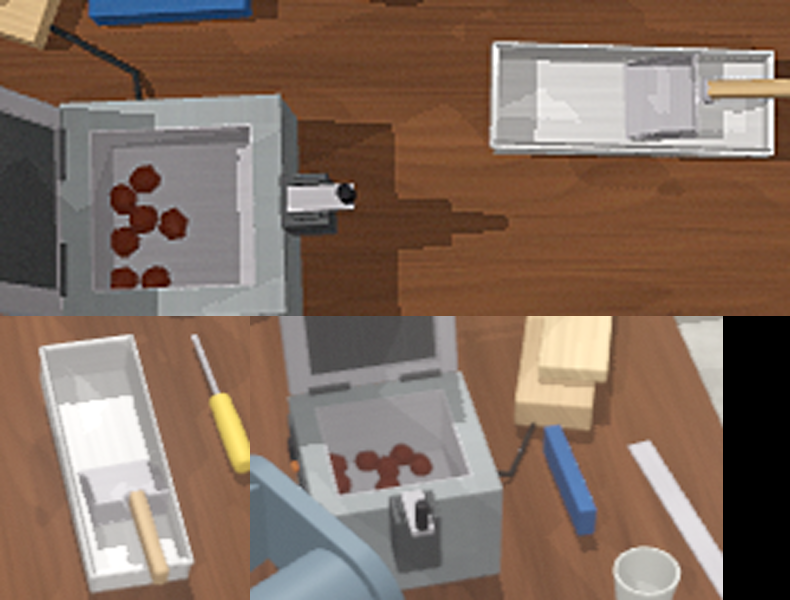

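Seven lumps are in the tank and none are left elsewhere. The scoop lies in the tray. I'll check that it is flat, then close the lid.

```bash
python3 - <<'E'
from h import *
im={n:cv2.imread(f"pics/{n}8.png")[...,::-1].copy() for n in M}
a=blobs(im["top"],(10,60,130),(28,160,255),(365,195,420,222),20)[0]; b=blobs(im["side"],(10,60,150),(28,160,255),(350,280,392,345),20)[0]
A=a[3][:,0];B=b[3][:,0]; print(a[0],A.min(0),A.max(0),b[0],B.min(0),B.max(0))
e=lambda X,k,f:X[X[:,k]==getattr(X[:,k],f)()].mean(0)
print("outer",tri(e(A,0,"max"),e(B,1,"max")),"inner",tri(e(A,0,"min"),e(B,1,"min")))
R=tool(MY); r.command_gripper(.34)
P=np.array([.4945,.4925,.2965])
r.reach([.42,.1,.45],R); r.reach(P+[0,0,.15],R); hit=r.move_l(P,R,rate=.12,threshold=8); st("down",hit)
r.command_gripper(0,15); st("grip")
ths=np.linspace(1.78,0,15)[1:]
for i,t in enumerate(ths):
    hit=r.move_l(bar(t),rate=.12,threshold=40)
    if hit or i%4==3: st(round(t,2),hit)
    if hit: break
st("closed?")
E
```

```text
116.0 [374 205] [404 209] 261.0 [367 297] [383 337]
outer (array([ 0.6247, -0.3139,  0.0547]), np.float64(0.002875279600166654)) inner (array([ 0.6259, -0.2178,  0.0717]), np.float64(0.006091303333762555))
down False t 65.8 p [0.4949 0.4928 0.2978] F [ 0.3099  0.0621 -0.1193] g 0.341 0.0 q [ 0.6213  0.3005  1.324   0.      1.515  -0.9745]
grip t 66.2 p [0.4946 0.4927 0.2969] F [-0.0225  0.2813  1.1249] g 0.144 15.0 q [ 0.6214  0.301   1.3249  0.0001  1.5148 -0.9746]
1.27 False t 67.7 p [0.497  0.3966 0.32  ] F [ 2.1594 -3.345   7.1707] g 0.142 15.0 q [ 0.4967  0.1439  1.467  -0.0025  1.5304 -1.098 ]
0.76 False t 69.1 p [0.4988 0.3018 0.2901] F [ 5.2101 -3.844  -0.6924] g 0.141 15.1 q [ 0.3517  0.0332  1.6381 -0.0039  1.4737 -1.2419]
0.25 False t 70.5 p [0.4997 0.234  0.22  ] F [ 5.5276 -0.7132 -5.7204] g 0.14 15.0 q [ 0.2332  0.0051  1.7941 -0.0014  1.3457 -1.3612]
closed? t 71.2 p [0.4997 0.216  0.1756] F [ 3.3444  2.1432 -6.9759] g 0.141 15.0 q [ 0.1996  0.0299  1.8526 -0.0001  1.2627 -1.3958]
```

```bash
python3 - <<'E'
from h import *
p=r.sense()["position"]
r.move_l(p-[0,0,.003],rate=.03,threshold=12); st("press")
r.command_gripper(.4); r.move_l(bar(0)+[0,0,.11],rate=.2)
R=tool(MX); K=np.array([.503,.1275,0])
r.command_gripper(.45)
r.reach(K+[0,0,.29],R); hit=r.move_l(K+[0,0,.184],rate=.15,threshold=8); st("down",hit)
r.command_gripper(0,20); st("grip")
p=r.sense()["position"]
hit=r.move_l(p+MY*.033,rate=.05,threshold=18); st("home",hit)
r.hold(.2); st("settle")
r.command_gripper(.45); r.move_l(r.sense()["position"]+[0,0,.12])
r.reach([.35,-.35,.30],tool([1,0,0]))
im=look()
for n in im: cv2.imwrite(f"pics/{n}9.png",im[n][...,::-1])
q=blobs(im["top"],(0,0,0),(180,255,40),(244,233,275,250),3); print("knob top",[(a,c,x[:,0].min(0),x[:,0].max(0)) for a,c,_,x in q])
a=blobs(im["top"],(10,60,130),(28,160,255),(365,195,420,222),20)[0]; b=blobs(im["side"],(10,60,180),(28,160,255),(350,280,392,345),20)[0]
A=a[3][:,0];B=b[3][:,0]; print(a[0],A.min(0),A.max(0),b[0],B.min(0),B.max(0))
e=lambda X,k,f:X[X[:,k]==getattr(X[:,k],f)()].mean(0)
print("outer",tri(e(A,0,"max"),e(B,1,"max")),"inner",tri(e(A,0,"min"),e(B,1,"min")))
a=cv2.resize(im["top"][180:280,150:410],(790,304),interpolation=cv2.INTER_CUBIC)
c=cv2.resize(im["side"][220:345,310:420],(250,284),interpolation=cv2.INTER_CUBIC);d=cv2.resize(im["side"][80:200,220:420],(473,284),interpolation=cv2.INTER_CUBIC)
cv2.imwrite("pics/crop9.png",cv2.cvtColor(np.vstack([a,np.hstack([c,d,np.zeros((284,67,3),np.uint8)])]),cv2.COLOR_RGB2BGR))
E
```

```text
press t 71.5 p [0.4998 0.2158 0.1749] F [-1.1745  0.0773  3.9987] g 0.141 15.0 q [ 0.1997  0.0294  1.8545 -0.0008  1.2591 -1.3962]
down False t 75.2 p [0.5037 0.1276 0.185 ] F [ 0.2302 -0.2157 -0.2631] g 0.452 0.0 q [ 0.0296 -0.0443  1.9084  0.      1.2757  0.0045]
grip t 75.7 p [0.5036 0.1275 0.1845] F [1.2143 0.9469 0.7877] g 0.162 20.0 q [ 0.0295 -0.0441  1.9092  0.0001  1.2749  0.0045]
home True t 76.4 p [0.5025 0.1555 0.1845] F [ 0.4629 -4.5381  2.4054] g 0.164 20.0 q [ 0.0905 -0.0236  1.8893 -0.0116  1.2783  0.0662]
settle t 76.6 p [0.5025 0.1555 0.1845] F [-0.5596 -1.7183  2.4025] g 0.162 20.0 q [ 0.0896 -0.0239  1.8896 -0.0101  1.2781  0.0657]
knob top [(18.0, array([249.4375, 241.0625]), array([247, 238], dtype=int32), array([252, 244], dtype=int32))]
116.0 [374 205] [404 209] 198.0 [367 297] [383 333]
outer (array([ 0.6241, -0.3121,  0.0688]), np.float64(0.0011971634930923634)) inner (array([ 0.6259, -0.2178,  0.0717]), np.float64(0.006091303333762555))
```

View pics/crop9.png

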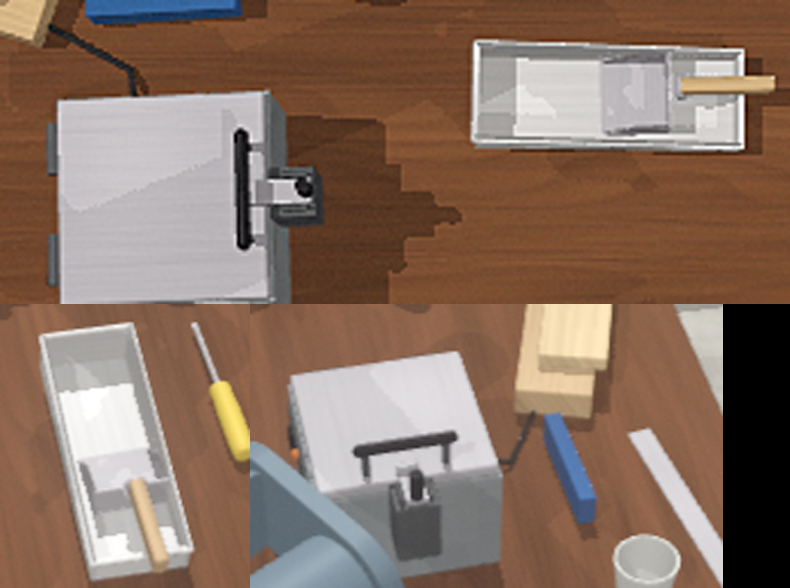

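The final picture shows the lid shut, the knob home at top pixel (249,241), where it started, and the scoop flat in the tray with its handle level (tops 0.069 and 0.072). The other tools are untouched, so I'll hand in.

```bash
python3 -c "
from rig import r
print(r.finish_job())"
```

```text
the job is handed in; nothing more can be done
None
```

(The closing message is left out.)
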